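# Turn the rinsed dip cup over onto the bare drying post

### The job

The rinsed metal dip cup lies on its side on the little two-rod rest. Put it upside down over the bare drying post, keeping hold of it until its rim is right down on the stand's foot, then let go so that it stays there, upside down and fully seated. Do not drop it, and do not disturb the cup that is already drying on the other post.

Things in the scene. Friction and masses are not known exactly. Their poses are not given: they have to be found in the camera images.
- cup_center (a point): Cup to be moved: round straight bare-metal cup, 58 mm outside diameter, 95 mm long, wall 3 mm (mouth 52 mm inside), closed end 4 mm thick, about 0.18 kg. Point on its axis, half-way along. Its z axis runs from the closed end to the mouth. At the start it lies level along the rest's two rods, mouth away from the robot (within 20 degrees of +x), its axis 42 mm above the table.
- rest: Fixed cup rest that the cup lies on at the start: dark steel plate 90 x 50 x 6 mm with two steel rods (10 mm thick, 30 mm apart, their tops 16 mm above the table) along it. Origin at the centre of its underside, on the table; its x axis runs along the rods, towards the mouth of the lying cup.
- stand_seat (a point): Bare drying stand, fixed: round dark steel foot 124 mm across, 10 mm high, with three radial ribs 4 mm high and in its middle an upright steel post 28 mm thick with a tapered tip. Point on the post's axis at the top of the ribs (14 mm above the table), where the rim of an upside-down cup comes to rest; the post's tip is 70 mm above this point. z is up.
- stand2_seat (a point): The same point on the other, identical stand, fixed to the table, whose post is hidden under a cup that is drying. The two stands and the rest can stand in any order from left to right.
- cup2_center (a point): The cup that is already drying upside down on the other stand; the same as the cup to be moved, loose. Point on its axis half-way along its length; its z axis runs from the closed end to the mouth (so it points down). Its closed end is 109 mm above the table. To be left alone.
Mind the look-alikes: they are no part of the job. What is shaped like the part that bears cup_center but brown or orange is not meant.

How it is judged:
On the way:
1. the cup, still held by the gripper, is upside down over the bare post with its rim within 10 mm of the ribs of the foot (contact force between the fingers and cup above 0.5 N and angle between cup_center's own z axis and vertical above 2.9 rad and horizontal distance between cup_center and stand_seat below 0.018 m and z of cup_center in the frame of stand_seat below 0.0575 m), for 0.1 s.
At the end, for the whole second after the job is handed in: The cup stands upside down (within 0.1 rad) over the bare post, its axis within 16 mm of the post's, its rim down on the ribs of the foot (within 3.5 mm), released and at rest; the other cup still stands in the same way on the other post (angle between each of cup_center, cup2_center's own z axis and vertical above 3.04 rad and horizontal distance between cup_center and stand_seat below 0.016 m and z of cup_center in the frame of stand_seat below 0.051 m and linear speed of cup below 0.02 m/s and horizontal distance between cup2_center and stand2_seat below 0.016 m and z of cup2_center in the frame of stand2_seat below 0.051 m); the robot touches nothing.
It fails at once if the cup already drying on the other post is moved by more than 15 mm (distance of cup2_center from where it was at the start of the episode above 0.015 m).
It also fails if it takes over 40 s, if anything falls off the work surface, if the arm or the gripper's body presses on something with over 40 N, if the wrist force passes 120 N, or if a joint passes its speed limit or range.

### The arm

A 7-joint arm with a two-finger parallel gripper is mounted at the origin on the work surface. World frame = base frame: x ahead of the robot, y to its left, z up, the work surface at z = 0. Lengths are in m, angles in rad, forces in N, time in s.
With the tool pointing down it reaches from about 0.425 to 0.925 m from the base axis. Payload 6.8 kg.
Tool frame: the origin (TCP) lies at the very end of the fingers, on their centre line; the grasp point (between the pads) lies 19 mm behind it (r.grip_depth is the distance from the TCP to the grasp point, in m); z points along the fingers, y is the direction in which the jaws open and shut (so a half turn about z gives the same grasp; the last joint's range is limited). The gripper opens to 85 mm and grips with 20 to 120 N. Pads are 22 mm wide; open, the fingers measure 114 mm over their backs; the gripper's body (76 mm by 85 mm) begins 54 mm behind the grasp point. The pads swing forward as they close: fully open they stand 13 mm farther back than shut.
Start: joints at [1.149, 0.477, 0.022, 1.555, -0.011, 1.109, -0.083], TCP at [0.208, -0.642, 0.231] pointing down, gripper open.
Joint ranges: [-2.96, 2.96], [-0.34, 2.1], [-1.41, 1.46], [0.24, 2.44], [-1.37, 4.51], [0.17, 1.92], [-2.96, 2.96]. Speed limits (rad/s): [2.39, 2.39, 3.14, 3.14, 3.14, 3.14, 3.14].

### API

Orientations are given as a rotation vector (axis times angle).
In Python, from bench import status, eyes, workorder, spotter, r gives the robot as it stands.
- The arm moves only by the tool drive_tool, never from a script. Its argument "commands" is a list of rows, each an object of numbers: "rx", "ry", "rz": the turn, a rotation vector about the world's x, y, z normalised to -1 to 1, where 1 is 8 degrees; "tx", "ty", "tz": the shift along the world's x, y, z normalised to -1 to 1, where 1 is 20 mm; "grip": the closure, from -1 (fully open) to 1 (shut). A call has 1 to 10 rows; each row shifts and turns the commanded pose from where the row before left it; what a row does not reach is not made up. A row lasts 1/8 s, in which the tool goes at most 62.5 mm and 10.7 degrees, less where a joint would pass 70% of its speed; a pose out of reach is approached as far as the arm can. A call with a number of a shift or a turn outside -1 to 1 is refused whole. A call with a gripper value outside its range is refused whole. The fingers move at their own pace and stop on an object; "grip_force" is the grip in N (left out, the last holds). Time passes only in rows, so rows that do not move let the fingers close. It gives the time, the measured TCP pose, the force and the opening at its end, in the units of the state.
- status.get_obs(): the state, without advancing time (a new reading comes with each control period).
- eyes.grab_frame(name): name is "side" or "top" or "wrist"; returns a dict with "frame" (480x640x3 uint8, blue, green, red), "range_z" (480x640 float32, m along the optical axis (not along the pixel's ray), 0 where there is no reading), "fx", "fy", "cx", "cy" (pixels), "T" (4x4, takes a point from camera to world coordinates); the wrist camera has in their place "T_tool_cam" (4x4, takes a point from camera to tool coordinates, whose origin is the TCP and whose axes are the flange's). Camera axes: x right, y down, z forward; pixel columns grow to the right and rows downward; lengths in m; the calibration is good to about 2 mm. A picture is of the moment at which its call begins: read the wrist's pose just before it.
- workorder.hand_in(): hands the job in, once; it reports no verdict.
Trained networks look in the newest picture that a camera, given by its name, has taken for a name from the list of things; names that differ only in an ending like _2 or _b are one class to them, and where a whole thing is asked for, a point or a joint stands for the part that bears it (a point fixed in the world has none). Each returns a list of dicts, best first, with "confidence" (0 to 1); they miss things now and then, are a little off and sometimes report something else, mostly with a low value. They report only what shows in the picture. A call takes as long as a camera call. They do not tell look-alikes from the thing itself.
- spotter.boxes_of(camera, target): "position" ([column, row] as shares, 0 to 1, of the picture: columns of its width, rows of its height, amid what is visible of it).
- spotter.masks_of(camera, target): "mask" (480x640 bool, what is visible of it) and "position" ([column, row] as shares, 0 to 1, of the picture: columns of its width, rows of its height, amid what is visible of it).
The state is a dict: "clock": time; "joints": joint angles; "qvel": joint speeds; "tau": joint torques, N m; "tcp_pos": TCP position; "orientation": TCP orientation; "contact_force": force on the tool from outside, world axes, zero at the start; "moment": the same for the moment, N m; "grip_width": finger opening in m.
Only numpy, scipy, OpenCV 4.12 (cv2) and the standard library are available. Lean on these libraries where they do the work, as an engineer would, in place of code of your own. Each camera call takes 0.05 s, during which the arm holds its last target.

## Working session

There is one attempt and no reset: what is moved stays moved. The work goes in short steps, Python scripts to look and compute and a tool call to move; the robot and the scene stay as the last step left them, time stands still between calls to the robot, and variables do not carry over. Pictures are saved under pics/ and viewed, and the job is handed in when it is done.

Besides the shell and the picture viewer there is one more tool, called after "Request:" in YAML: its name, and indented under it one key for each argument. drive_tool: Moves the arm, as the interface text tells. Scaled input: -1 to 1 covers 20 mm each way for a shift and 8 degrees each way for a turn. Its arguments: {"type":"object","properties":{"commands":{"type":"array","items":{"type":"object","properties":{"rx":{"type":"number"},"ry":{"type":"number"},"rz":{"type":"number"},"tx":{"type":"number"},"ty":{"type":"number"},"tz":{"type":"number"},"grip":{"type":"number"}}}},"grip_force":{"type":"number"}},"required":["commands"]}

```bash
mkdir -p pics; ls
python3 - <<'E'
from bench import status, eyes, workorder, spotter, r
import cv2,numpy as np
o=status.get_obs(); print(o)
for n in("side","top"):
    f=eyes.grab_frame(n); cv2.imwrite(f"pics/{n}0.png",f["frame"]); np.savez(f"/tmp/{n}0.npz",**f)
    print(n,f["fx"],f["cx"],f["cy"],f["T"].round(3).tolist())
    for t in("cup_center","rest","stand_seat"):
        for d in spotter.masks_of(n,t): print(n,t,round(d["confidence"],2),(np.array(d["position"])*[640,480]).round(),d["mask"].sum())
        for d in spotter.boxes_of(n,t): print(n,t,"box",round(d["confidence"],2),(np.array(d["position"])*[640,480]).round())
E
```

```text
pics
{'clock': 0.0, 'joints': array([ 1.14886039,  0.47777757,  0.02235067,  1.55642792, -0.01149766,
        1.10932398, -0.08310744]), 'qvel': array([-0.00055151,  0.00069639,  0.00049707, -0.00052461,  0.00143179,
       -0.00182327, -0.00060281]), 'tau': array([ 6.48267292e-05, -5.96452403e+01,  1.60780896e+00, -2.81194693e+01,
        1.23879997e-02,  9.43841762e-03,  1.43794864e-05]), 'tcp_pos': array([ 0.20817711, -0.64147944,  0.23035099]), 'orientation': array([-3.10125516e+00, -4.90685748e-01,  6.60693923e-04]), 'contact_force': array([-0.82068067, -0.2174282 , -0.46896145]), 'moment': array([-0.00084624,  0.01552372, -0.00481174]), 'grip_width': 0.08547988043162066}
side 555.9273506702266 326.62145828966436 241.01480731250982 [[-0.976, -0.086, 0.201, 0.401], [-0.218, 0.477, -0.852, 0.942], [-0.022, -0.875, -0.484, 0.559], [0.0, 0.0, 0.0, 1.0]]
side cup_center 0.81 [326. 319.] 2517
side cup_center 0.67 [314. 404.] 3565
side cup_center 0.64 [306. 281.] 1839
side cup_center box 0.72 [330. 322.]
side cup_center box 0.66 [313. 404.]
side cup_center box 0.62 [306. 280.]
side rest 0.91 [325. 345.] 765
side rest box 0.86 [325. 345.]
side stand_seat 0.81 [343. 241.] 1918
side stand_seat box 0.91 [345. 241.]
top 434.7368846576217 312.71844805054974 244.91483303678515 [[0.004, -0.989, 0.149, 0.455], [-1.0, -0.003, 0.005, 0.074], [-0.005, -0.149, -0.989, 1.062], [0.0, 0.0, 0.0, 1.0]]
top cup_center 0.8 [228. 259.] 1079
top cup_center 0.68 [162. 273.] 1086
top cup_center 0.64 [276. 239.] 1021
top cup_center box 0.62 [162. 272.]
top cup_center box 0.61 [230. 259.]
top cup_center box 0.59 [279. 241.]
top stand_seat 0.93 [358. 251.] 2042
```

View pics/side0.png

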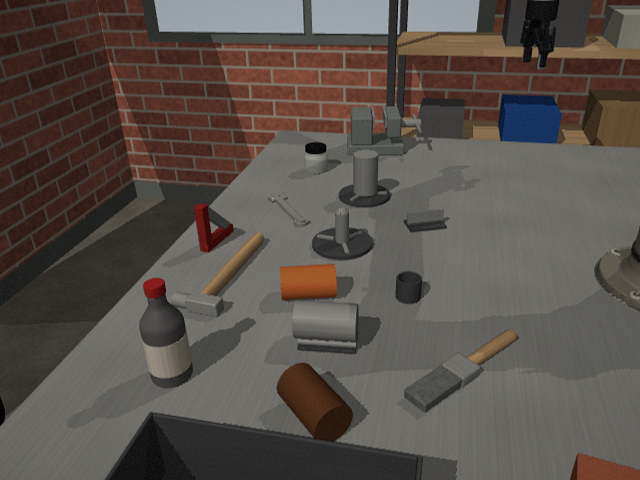

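View pics/top0.png

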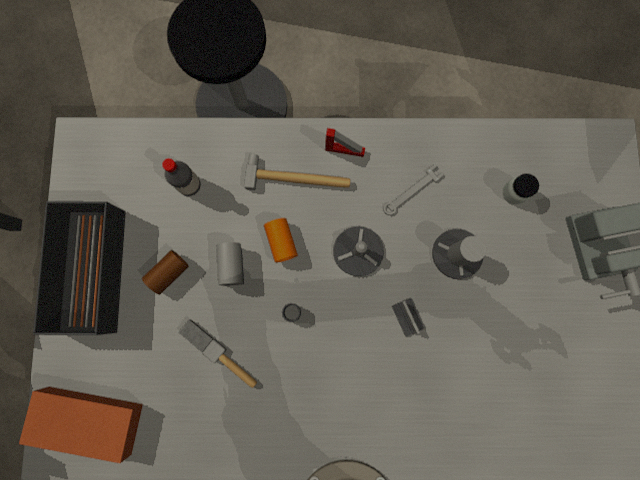

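The grey metal cup is at side (326,322) / top (229,263), on the dark rest. The orange one (side 308,281) and the brown one (side 314,404) are look-alikes. The bare post is at top (360,250), and the occupied stand is at top (462,252). Next I'll measure them.

```bash
cat > h.py <<'E'
import numpy as np,cv2
def cloud(f):
    z=f["range_z"]; v,u=np.mgrid[:480,:640]
    P=np.stack([(u-f["cx"])/f["fx"]*z,(v-f["cy"])/f["fy"]*z,z],-1)
    W=P@f["T"][:3,:3].T+f["T"][:3,3]; W[z==0]=np.nan
    return W
E
python3 - <<'E'
from bench import status, eyes, workorder, spotter, r
print(r, [a for a in dir(r) if a[0]!='_'])
for a in dir(r):
    if a[0]!='_': print(a, getattr(r,a))
E
python3 - <<'E'
import numpy as np,cv2
from h import cloud
for n in("side","top"):
    f=dict(np.load(f"/tmp/{n}0.npz")); W=cloud(f); 
    x,y,z=W[...,0],W[...,1],W[...,2]
    print(n,"table z",np.nanmedian(z[(abs(x-.45)<.15)&(abs(y)<.3)]))
    box={"cup":((.38,.56),(.2,.36)),"post":((.4,.6),(-.12,.05)),"cup2":((.4,.6),(-.36,-.16))}
    for k,(bx,by) in box.items():
        m=(x>bx[0])&(x<bx[1])&(y>by[0])&(y<by[1])&(z>.018)
        c=cv2.connectedComponents(m.astype(np.uint8))[1]
        for i in range(1,c.max()+1):
            q=W[c==i]
            if len(q)>60:
                print(n,k,len(q),q.mean(0).round(4),np.percentile(q,2,0).round(3),np.percentile(q,98,0).round(3))
    im=f["frame"]
    cr={"side":(270,390,240,380),"top":(190,300,210,310)}[n]
    cv2.imwrite(f"pics/{n}0c.png",cv2.resize(im[cr[2]:cr[3],cr[0]:cr[1]],None,fx=5,fy=5,interpolation=cv2.INTER_CUBIC)[:600])
E
```

```text
<Robot object at 0x7fda9f5c3a10> ['Unreachable', 'grip_depth']
Unreachable <class 'bench.Unreachable'>
grip_depth 0.0187
side table z -0.00021113833121388925
side cup 1254 [0.5356 0.2926 0.0538] [0.514 0.264 0.024] [0.559 0.305 0.07 ]
side post 275 [ 0.5921 -0.0217  0.0522] [ 0.585 -0.032  0.019] [ 0.599 -0.015  0.083]
side cup2 766 [ 0.5798 -0.2554  0.0701] [ 0.562 -0.291  0.021] [ 0.598 -0.243  0.109]
top table z -0.00023728502022613007
top cup 497 [0.5373 0.271  0.062 ] [0.516 0.246 0.036] [0.56  0.299 0.071]
top post 90 [ 0.5928 -0.0291  0.0656] [ 0.587 -0.043  0.02 ] [ 0.599 -0.018  0.086]
top cup2 597 [ 0.5824 -0.2667  0.0902] [ 0.565 -0.3    0.024] [ 0.6   -0.247  0.111]
```

```bash
python3 - <<'E'
import numpy as np,cv2
from h import cloud
from scipy.optimize import least_squares
for n in("side","top"):
    f=dict(np.load(f"/tmp/{n}0.npz")); W=cloud(f); 
    x,y,z=W[...,0],W[...,1],W[...,2]
    box={"cup":((.44,.68),(.2,.36)),"post":((.52,.68),(-.10,.05)),"cup2":((.5,.7),(-.36,-.16)),"orange":((.5,.7),(.1,.21)),"blk":((.36,.5),(.05,.17))}
    for k,(bx,by) in box.items():
        m=(x>bx[0])&(x<bx[1])&(y>by[0])&(y<by[1])&(z>.022)
        if k in("cup","cup2"): m&=(z>.03)
        c=cv2.connectedComponents(m.astype(np.uint8))[1]
        for i in range(1,c.max()+1):
            q=W[c==i]
            if len(q)<60: continue
            print(n,k,len(q),np.percentile(q,1,0).round(3),np.percentile(q,99,0).round(3))
            if k=="cup":
                # cylinder fit: axis horizontal z=.042, r=.029
                q=q[np.abs(q[:,2])<.08]
                def res(p):
                    d=np.array([np.cos(p[1]),np.sin(p[1])]); nn=np.array([-d[1],d[0]])
                    lat=(q[:,:2]-[.54,p[0]])@nn
                    return np.hypot(lat,q[:,2]-p[2])-.029
                s=least_squares(res,[.27,0,.042],loss="soft_l1",f_scale=.002)
                d=np.array([np.cos(s.x[1]),np.sin(s.x[1])]); t=(q[:,:2]-[.54,s.x[0]])@d
                a,b=np.percentile(t,[1,99]); print("  fit",s.x,np.abs(s.fun).mean(),"len",b-a,"center",[.54,s.x[0]]+d*(a+b)/2)
            if k in("post","cup2"):
                rr=.014 if k=="post" else .029
                hi=q[:,2].max()-(.02 if k=="post" else .008)
                w=q[(q[:,2]<hi)&(q[:,2]>.03)]
                s=least_squares(lambda p:np.hypot(w[:,0]-p[0],w[:,1]-p[1])-rr,q.mean(0)[:2],loss="soft_l1",f_scale=.002)
                print("  fit",s.x,np.abs(s.fun).mean(), "top mean",q[q[:,2]>hi].mean(0))
    im=f["frame"]
    cr={"side":(270,390,260,370),"top":(190,300,210,310)}[n]
    cv2.imwrite(f"pics/{n}0c.png",cv2.resize(im[cr[2]:cr[3],cr[0]:cr[1]],None,fx=5,fy=5,interpolation=cv2.INTER_CUBIC))
E
python3 -c "
import cv2,numpy as np
a=cv2.imread('pics/side0c.png');b=cv2.imread('pics/top0c.png')
a=cv2.resize(a,(400,366));b=cv2.resize(b,(400,366));cv2.imwrite('pics/crop0.png',np.hstack([a,b]))"
```

```text
side cup 2299 [0.514 0.264 0.031] [0.607 0.31  0.071]
  fit [0.27505453 0.08646433 0.04061834] 0.0011405269652090238 len 0.0938930901903331 center [0.56205534 0.2769663 ]
side post 408 [ 0.585 -0.035  0.023] [ 0.611 -0.014  0.083]
  fit [ 0.59900036 -0.03125234] 0.0012113228982053642 top mean [ 0.59721613 -0.02331336  0.07517543]
side cup2 949 [ 0.562 -0.297  0.031] [ 0.618 -0.242  0.109]
  fit [ 0.59059878 -0.27502741] 0.0014717600733908046 top mean [ 0.5898636  -0.26835594  0.10718196]
side orange 1598 [0.57  0.141 0.023] [0.663 0.199 0.058]
side blk 461 [0.428 0.111 0.022] [0.47  0.154 0.041]
top cup 1033 [0.516 0.246 0.038] [0.611 0.305 0.072]
  fit [0.27458798 0.08916581 0.04027431] 0.0013526280185304656 len 0.09402387055239628 center [0.56357856 0.27669597]
top post 148 [ 0.587 -0.043  0.026] [ 0.613 -0.018  0.086]
  fit [ 0.60149002 -0.03176285] 0.0002876873154936551 top mean [ 0.59976477 -0.03053381  0.07912419]
top cup2 800 [ 0.565 -0.302  0.033] [ 0.62  -0.246  0.112]
  fit [ 0.59344907 -0.27572317] 0.001218681822034226 top mean [ 0.59305387 -0.27497384  0.10841187]
top orange 955 [0.574 0.121 0.031] [0.672 0.193 0.06 ]
top blk 105 [0.43  0.108 0.023] [0.472 0.15  0.042]
```

View pics/crop0.png

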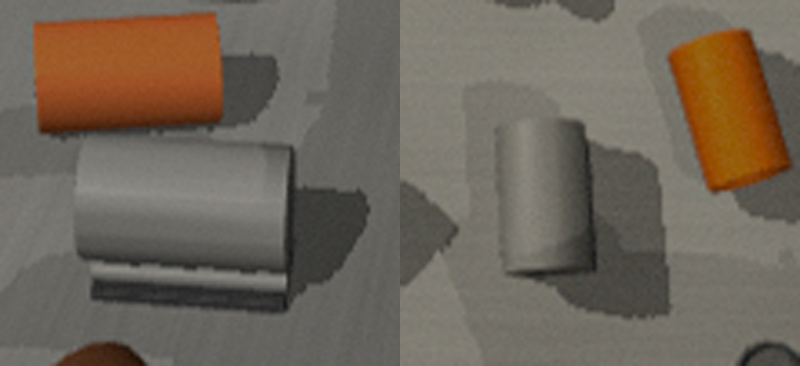

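Measured positions:
- **Cup:** centre (0.563, 0.277, 0.042), yaw 5°.
- **Bare post:** (0.600, -0.0315).
- **Drying cup:** (0.592, -0.275).

My plan is to grasp the cup near its closed end with the tool tilted 45° outward. A 180° roll about the tool axis then turns the cup upside down.

Request:
drive_tool:
  commands:
    - {"tx": 1, "ty": 1, "grip": -1}
    - {"tx": 1, "ty": 1}
    - {"tx": 1, "ty": 1}
    - {"tx": 1, "ty": 1}
    - {"tx": 1, "ty": 1}
    - {"tx": 1, "ty": 1}
    - {"tx": 1, "ty": 1}
    - {"tx": 1, "ty": 1}
    - {"tx": 1, "ty": 1}
    - {"tx": 1, "ty": 1}

```text
validation failed for argument at $.co...
```

```bash
python3 -c "
from bench import status
o=status.get_obs();print(o['joints'].round(3),o['orientation'],o['tcp_pos'])"
```

```text
[ 1.149  0.477  0.022  1.555 -0.011  1.109 -0.083] [3.10296354e+00 4.90804497e-01 2.25047282e-05] [ 0.2083617  -0.64206381  0.23132237]
```

Request:
drive_tool:
  commands:
    - {"tx": 1, "ty": 1, "tz": 0, "rx": 0, "ry": 0, "rz": 0, "grip": -1}
    - {"tx": 1, "ty": 1, "tz": 0, "rx": 0, "ry": 0, "rz": 0, "grip": -1}
    - {"tx": 1, "ty": 1, "tz": 0, "rx": 0, "ry": 0, "rz": 0, "grip": -1}
    - {"tx": 1, "ty": 1, "tz": 0, "rx": 0, "ry": 0, "rz": 0, "grip": -1}
    - {"tx": 1, "ty": 1, "tz": 0, "rx": 0, "ry": 0, "rz": 0, "grip": -1}
    - {"tx": 1, "ty": 1, "tz": 0, "rx": 0, "ry": 0, "rz": 0, "grip": -1}
    - {"tx": 1, "ty": 1, "tz": 0, "rx": 0, "ry": 0, "rz": 0, "grip": -1}
    - {"tx": 1, "ty": 1, "tz": 0, "rx": 0, "ry": 0, "rz": 0, "grip": -1}
    - {"tx": 1, "ty": 1, "tz": 0, "rx": 0, "ry": 0, "rz": 0, "grip": -1}
    - {"tx": 1, "ty": 1, "tz": 0, "rx": 0, "ry": 0, "rz": 0, "grip": -1}

```text
clock: 1.95
tcp_pos: [0.409, -0.4414, 0.2314]
orientation: [3.103, 0.491, 0.0]
contact_force: [0.2, 0.3, -1.2]
grip_width: 0.0855
```

```bash
python3 -c "
from bench import status
o=status.get_obs();print(o['joints'].round(3),o['orientation'],o['tcp_pos'])"
```

```text
[ 0.775  0.359 -0.07   1.734  0.028  1.05  -0.562] [3.10274991e+00 4.90737746e-01 2.40308384e-04] [ 0.40899548 -0.4414253   0.23143345]
```

Request:
drive_tool:
  commands:
    - {"tx": 0.2, "ty": 1, "tz": 0, "rx": 0, "ry": 0, "rz": -0.405, "grip": -1}
    - {"tx": 0.2, "ty": 1, "tz": 0, "rx": 0, "ry": 0, "rz": -0.405, "grip": -1}
    - {"tx": 0.2, "ty": 1, "tz": 0, "rx": 0, "ry": 0, "rz": -0.405, "grip": -1}
    - {"tx": 0.2, "ty": 1, "tz": 0, "rx": 0, "ry": 0, "rz": -0.405, "grip": -1}
    - {"tx": 0.2, "ty": 1, "tz": 0, "rx": 0, "ry": 0, "rz": 0, "grip": -1}
    - {"tx": 0.2, "ty": 1, "tz": 0, "rx": 0, "ry": 0, "rz": 0, "grip": -1}
    - {"tx": 0.2, "ty": 1, "tz": 0, "rx": 0, "ry": 0, "rz": 0, "grip": -1}
    - {"tx": 0.2, "ty": 1, "tz": 0, "rx": 0, "ry": 0, "rz": 0, "grip": -1}
    - {"tx": 0.2, "ty": 1, "tz": 0, "rx": 0, "ry": 0, "rz": 0, "grip": -1}
    - {"tx": 0.2, "ty": 1, "tz": 0, "rx": 0, "ry": 0, "rz": 0, "grip": -1}

```text
clock: 3.2
tcp_pos: [0.4485, -0.2411, 0.2314]
orientation: [3.138, 0.14, 0.0]
contact_force: [1.0, 0.4, -0.2]
grip_width: 0.0857
```

Request:
drive_tool:
  commands:
    - {"tx": 0.1, "ty": 1, "tz": 0, "rx": 0, "ry": 0, "rz": 0, "grip": -1}
    - {"tx": 0.1, "ty": 1, "tz": 0, "rx": 0, "ry": 0, "rz": 0, "grip": -1}
    - {"tx": 0.1, "ty": 1, "tz": 0, "rx": 0, "ry": 0, "rz": 0, "grip": -1}
    - {"tx": 0.1, "ty": 1, "tz": 0, "rx": 0, "ry": 0, "rz": 0, "grip": -1}
    - {"tx": 0.1, "ty": 1, "tz": 0, "rx": 0, "ry": 0, "rz": 0, "grip": -1}
    - {"tx": 0.1, "ty": 1, "tz": 0, "rx": 0, "ry": 0, "rz": 0, "grip": -1}
    - {"tx": 0.1, "ty": 1, "tz": 0, "rx": 0, "ry": 0, "rz": 0, "grip": -1}
    - {"tx": 0.1, "ty": 1, "tz": 0, "rx": 0, "ry": 0, "rz": 0, "grip": -1}
    - {"tx": 0.1, "ty": 1, "tz": 0, "rx": 0, "ry": 0, "rz": 0, "grip": -1}
    - {"tx": 0.1, "ty": 1, "tz": 0, "rx": 0, "ry": 0, "rz": 0, "grip": -1}

```text
clock: 4.45
tcp_pos: [0.4683, -0.0412, 0.2315]
orientation: [3.138, 0.14, 0.001]
contact_force: [-0.4, 0.4, 0.1]
grip_width: 0.0852
```

Request:
drive_tool:
  commands:
    - {"tx": 0, "ty": 1, "tz": 0, "rx": 0.061, "ry": -0.7, "rz": 0, "grip": -1}
    - {"tx": 0, "ty": 1, "tz": 0, "rx": 0.061, "ry": -0.7, "rz": 0, "grip": -1}
    - {"tx": 0, "ty": 1, "tz": 0, "rx": 0.061, "ry": -0.7, "rz": 0, "grip": -1}
    - {"tx": 0, "ty": 1, "tz": 0, "rx": 0.061, "ry": -0.7, "rz": 0, "grip": -1}
    - {"tx": 0, "ty": 1, "tz": 0, "rx": 0.061, "ry": -0.7, "rz": 0, "grip": -1}
    - {"tx": 0, "ty": 1, "tz": 0, "rx": 0.061, "ry": -0.7, "rz": 0, "grip": -1}
    - {"tx": 0, "ty": 1, "tz": 0, "rx": 0.061, "ry": -0.7, "rz": 0, "grip": -1}
    - {"tx": 0, "ty": 1, "tz": 0, "rx": 0.061, "ry": -0.7, "rz": 0, "grip": -1}
    - {"tx": 0, "ty": 1, "tz": 0, "rx": 0, "ry": 0, "rz": 0, "grip": -1}
    - {"tx": 0, "ty": 1, "tz": 0, "rx": 0, "ry": 0, "rz": 0, "grip": -1}

```text
clock: 5.7
tcp_pos: [0.4726, 0.1256, 0.239]
orientation: [-2.956, -0.11, -1.045]
contact_force: [0.3, 0.1, -0.2]
grip_width: 0.0851
```

```bash
cat >> h.py <<'E'
from scipy.spatial.transform import Rotation as Rn
def st():
    from bench import status
    o=status.get_obs(); R=Rn.from_rotvec(o["orientation"]).as_matrix()
    print("t",round(o["clock"],2),"q",o["joints"].round(3),"tcp",o["tcp_pos"].round(4),"jaw",R[:,1].round(3),"tz",R[:,2].round(3),"F",o["contact_force"].round(1),"w",round(o["grip_width"],4))
    return o,R
E
python3 -c "
from h import *
st()"
```

```text
t 5.7 q [ 0.517 -0.059 -1.053  2.393  1.009  0.307 -2.953] tcp [0.4726 0.1256 0.239 ] jaw [ 0.068 -0.998  0.019] tz [ 0.627  0.028 -0.778] F [ 0.3  0.1 -0.2] w 0.0851
```

Request:
drive_tool:
  commands:
    - {"tx": 1, "ty": 0.8, "tz": 0, "rx": 0, "ry": 0, "rz": 0, "grip": -1}
    - {"tx": 1, "ty": 0.8, "tz": 0, "rx": 0, "ry": 0, "rz": 0, "grip": -1}
    - {"tx": 1, "ty": 0.8, "tz": 0, "rx": 0, "ry": 0, "rz": 0, "grip": -1}
    - {"tx": 1, "ty": 0.8, "tz": 0, "rx": 0, "ry": 0, "rz": 0, "grip": -1}

```text
clock: 6.2
tcp_pos: [0.5272, 0.1641, 0.2508]
orientation: [-2.953, -0.115, -1.022]
contact_force: [0.6, -0.2, 1.2]
grip_width: 0.0853
```

```bash
python3 -c "
from h import *
st()"
```

```text
t 6.2 q [-0.063  0.047 -0.55   2.275  1.009  0.418 -2.958] tcp [0.5272 0.1641 0.2508] jaw [ 0.074 -0.997  0.01 ] tz [ 0.617  0.038 -0.786] F [ 0.6 -0.2  1.2] w 0.0853
```

```bash
cat > kin.py <<'E'
import numpy as np, itertools
from scipy.optimize import least_squares
from scipy.spatial.transform import Rotation as Rn
D=[([1.14886,.47778,.02235,1.55643,-.0115,1.10932,-.08311],[.20818,-.64148,.23035],[3.10296,.49080,0]),
([.775,.359,-.07,1.734,.028,1.05,-.562],[.40900,-.44143,.23143],[3.10275,.49074,0]),
([.517,-.059,-1.053,2.393,1.009,.307,-2.953],[.4726,.1256,.239],[-2.956,-.11,-1.045]),
([-.063,.047,-.55,2.275,1.009,.418,-2.958],[.5272,.1641,.2508],[-2.953,-.115,-1.022])]
def fk(q,p,s):
    # p: h, L1, a1, L2, a2, d, a3, off1, off7
    h,L1,a1,L2,a2,d,a3,o1,o7=p
    R=np.eye(3);x=np.array([0,0,h])
    Z=lambda a:Rn.from_euler('z',a).as_matrix();Y=lambda a:Rn.from_euler('y',a).as_matrix()
    R=R@Z(s[0]*q[0]+o1)@Y(s[1]*q[1])@Z(s[2]*q[2]); x=x+R@[a1,0,L1]
    R=R@Y(s[3]*q[3]); x=x+R@[a2,0,0]
    R=R@Z(s[4]*q[4]); x=x+R@[0,0,L2]
    R=R@Y(s[5]*q[5]); x=x+R@[a3,0,0]
    R=R@Z(s[6]*q[6]+o7); x=x+R@[0,0,d]
    return x,R
def res(p,s,D=D):
    o=[]
    for q,x,r in D:
        X,R=fk(q,p,s); o+=list(X-x)+list(.3*Rn.from_matrix(Rn.from_rotvec(r).as_matrix().T@R).as_rotvec())
    return np.array(o)
E
cat > fit.py <<'E'
from kin import *
out=[]
for s in itertools.product([1,-1],repeat=7):
    if not(s[1]==s[3]==s[5]==1): continue
    for o7 in(0,1.57,3.14,-1.57):
        for o1 in (0,3.14):
            r=least_squares(res,[.3,.4,0,.4,0,.25,0,o1,o7],args=(s,))
            out.append((r.cost,s,r.x.round(4)))
out.sort(key=lambda a:a[0])
for o in out[:4]: print(o)
E
python3 fit.py
```

```text
(np.float64(0.000361807104518313), (-1, 1, -1, 1, -1, 1, -1), array([ 0.1991,  0.607 , -0.0123,  0.456 , -0.0239,  0.3324,  0.0092,
       -0.0879,  1.4923]))
(np.float64(0.00036180710451843597), (-1, 1, -1, 1, -1, 1, -1), array([ 0.1991,  0.607 , -0.0123,  0.456 , -0.0239,  0.3324,  0.0092,
       -0.0879,  1.4923]))
(np.float64(0.00036180710451845033), (-1, 1, -1, 1, -1, 1, -1), array([ 0.1991,  0.607 , -0.0123,  0.456 , -0.0239,  0.3324,  0.0092,
       -0.0879,  1.4923]))
(np.float64(0.0003618071045184619), (-1, 1, -1, 1, -1, 1, -1), array([ 0.1991,  0.607 , -0.0123,  0.456 , -0.0239,  0.3324,  0.0092,
       -0.0879,  1.4923]))
```

```bash
python3 - <<'E'
from kin import *
import re
s=open('kin.py').read()
s=s.replace("h,L1,a1,L2,a2,d,a3,o1,o7=p","h,L1,a1,L2,a2,d,a3,o1,o7,b1,b2,b3,a0=p").replace("@Z(s[0]*q[0]+o1)@Y","@Z(s[0]*q[0]+o1); x=x+R@[a0,0,0]; R=R@Y").replace("[a1,0,L1]","[a1,b1,L1]").replace("[0,0,L2]","[0,b2,L2]").replace("[a3,0,0]","[a3,b3,0]")
s+="\nS=(-1,1,-1,1,-1,1,-1)\n"
open('kin.py','w').write(s)
E
python3 - <<'E'
from kin import *
for reg in(0.0,1e-3,1e-2):
    z=np.array([0]*2+[1,0,1,0,1,1,0,1,1,1,1.])
    f=lambda p:np.r_[res(p,S),reg*z*(p-np.r_[np.zeros(8),1.57,np.zeros(4)])]
    r=least_squares(f,[.2,.6,0,.45,0,.33,0,0,1.5,0,0,0,0])
    print(reg,r.cost,r.x.round(4)); print(res(r.x,S).reshape(-1,6).round(4))
E
```

```text
0.0 1.5181545879323105e-05 [ 2.0430e-01  5.9660e-01 -4.9600e-02  3.8570e-01 -3.7700e-02  3.8790e-01
 -6.5200e-02 -3.3000e-03  1.5676e+00 -8.9700e-02  7.0063e+00 -6.9754e+00
  1.6400e-02]
[[ 0.0029 -0.0001  0.0007  0.0006 -0.      0.    ]
 [-0.0026 -0.0012 -0.0008  0.0002  0.      0.0002]
 [ 0.0018 -0.0001  0.0015 -0.0005  0.     -0.0001]
 [-0.0019  0.0002 -0.0015 -0.0009 -0.0001 -0.0001]]
0.001 1.5190008131008162e-05 [ 0.2043  0.5966 -0.0496  0.3857 -0.0377  0.3879 -0.0652 -0.0033  1.5676
 -0.0897  0.0154  0.0154  0.0164]
[[ 0.0029 -0.0001  0.0007  0.0006 -0.      0.    ]
 [-0.0026 -0.0012 -0.0008  0.0002  0.      0.0002]
 [ 0.0018 -0.0001  0.0015 -0.0005  0.     -0.0001]
 [-0.0019  0.0002 -0.0015 -0.0009 -0.0001 -0.0001]]
0.01 1.5995615238846883e-05 [ 0.2     0.5974 -0.048   0.3889 -0.038   0.3826 -0.061  -0.0033  1.5676
 -0.0868  0.014   0.014   0.016 ]
[[ 0.0029 -0.0001  0.0006  0.0006 -0.      0.    ]
 [-0.0026 -0.0012 -0.0007  0.0002  0.      0.0002]
 [ 0.0019 -0.0002  0.0014 -0.0004  0.     -0.0001]
 [-0.002   0.0002 -0.0014 -0.0009 -0.0001 -0.0001]]
```

```bash
cat > plan.py <<'E'
from kin import *
P=least_squares(lambda p:np.r_[res(p,S),1e-2*np.array([0]*2+[1,0,1,0,1,1,0,1,1,1,1.])*(p-np.r_[np.zeros(8),1.57,np.zeros(4)])],[.2,.6,0,.45,0,.33,0,0,1.5,0,0,0,0]).x
lo=np.array([-2.96,-.34,-1.41,.24,-1.37,.17,-2.96]);hi=np.array([2.96,2.1,1.46,2.44,4.51,1.92,2.96])
def ik(x,R,q0,w=.02,qref=None):
    qref=q0 if qref is None else qref
    def f(q):
        X,RR=fk(q,P,S); return np.r_[(X-x)*20,Rn.from_matrix(R.T@RR).as_rotvec()*5,w*(q-qref)]
    r=least_squares(f,np.clip(q0,lo+.02,hi-.02),bounds=(lo,hi)); q=r.x;X,RR=fk(q,P,S)
    return q,np.linalg.norm(X-x),np.linalg.norm(Rn.from_matrix(R.T@RR).as_rotvec())
def RT(tz,jaw):
    tz=tz/np.linalg.norm(tz); return np.c_[np.cross(jaw,tz),jaw,tz]
d=np.array([.9962,.0872,0]); J=np.array([.0872,-.9962,0]); Zd=np.array([0,0,-1.])
def start(a,flip=1,z=.042,dz=0):
    a=np.radians(a); tz=np.cos(a)*d+np.sin(a)*Zd
    G=np.array([.5628,.2768,z])-.0195*d
    return G+.0215*tz+[0,0,dz], RT(tz,J*flip)
def end(a,psi,flip=1,dz=0):
    # cup frame rel: tool tz = cos a*cupz + sin a*u ; u=perp. jaw = cupz x u *... keep handedness
    a=np.radians(a); c=Zd; 
    # at start: cupz=d,u=-Z, jaw=J*flip with J = cross(u?,..)
    s=np.sign(np.dot(np.cross(d,Zd),J))
    u=np.array([np.cos(psi),np.sin(psi),0]); jaw=s*flip*np.cross(c,u)
    tz=np.cos(a)*c+np.sin(a)*u
    G=np.array([.600,-.0315,.0615+.0195+dz])
    return G+.0215*tz, RT(tz,jaw)
E
cat > p1.py <<'E'
from plan import *
rng=np.random.default_rng(0)
qm=(lo+hi)/2
def best(x,R,n=12):
    b=None
    for i in range(n):
        q0=rng.uniform(lo,hi) if i else np.array([0,.4,0,1.7,0,1.,0])
        q,e,er=ik(x,R,q0,.02,np.array([q0[0],.4,0,1.7,0,1.,0]))
        if e<.003 and er<.01:
            m=np.min(np.minimum(q-lo,hi-q))
            if b is None or m>b[0]: b=(m,q.round(2))
    return b
for a in(45,55,65,75):
    for fl in(1,-1):
        print(a,fl,"start",best(*start(a,fl)),"start+.1",best(*start(a,fl,dz=.1)))
        for psi in range(-180,180,45):
            b=best(*end(a,np.radians(psi),fl,.08),6)
            if b: print("   end",psi,b)
E
time python3 p1.py
```

```text
45 1 start (np.float64(0.0907636653416879), array([-1.05,  0.65,  0.24,  2.35,  2.35,  0.58,  1.58])) start+.1 (np.float64(0.13100480381723134), array([-0.22,  0.41, -0.89,  2.31,  1.66,  0.89,  2.43]))
   end -180 (np.float64(0.0720791872048907), array([-0.08,  0.9 ,  0.12,  1.18, -0.07,  1.85, -1.53]))
   end -135 (np.float64(0.41744192628890087), array([-0.6 ,  0.95,  0.76,  1.42, -0.02,  1.5 , -0.69]))
   end -90 (np.float64(0.6368914649330071), array([-0.46,  0.6 ,  0.02,  1.8 ,  0.73,  1.24, -0.86]))
   end -45 (np.float64(0.24501951449245984), array([-0.21,  0.38, -0.32,  2.19,  1.33,  0.9 , -0.78]))
   end 0 (np.float64(0.1339218524029171), array([ 0.21,  0.31, -0.43,  2.31,  2.35,  0.34, -0.87]))
   end 45 (np.float64(0.04427307139268394), array([ 1.14,  0.8 , -1.34,  2.2 ,  0.96,  0.21,  1.59]))
   end 90 (np.float64(5.062081154250109e-08), array([ 1.05,  0.98, -1.41,  1.8 ,  0.23,  0.95,  2.87]))
   end 135 (np.float64(0.2748785671504097), array([ 0.14,  0.82,  0.1 ,  1.39, -0.45,  1.65, -1.98]))
45 -1 start (np.float64(0.06243525326724919), array([-0.6 ,  0.58, -0.43,  2.
[... 4805 characters left out ...]
 0.6 , -0.7 ,  2.08,  1.05,  0.62,  0.04])) start+.1 (np.float64(0.4246049979056661), array([-0.09,  0.45, -0.77,  2.02,  0.75,  0.72,  0.32]))
   end -135 (np.float64(4.405142917107696e-12), array([-0.55,  1.18,  0.6 ,  1.18,  0.27,  1.92,  2.34]))
   end -90 (np.float64(0.1458283071407791), array([-0.48,  0.84, -0.22,  1.74,  0.98,  1.77,  1.94]))
   end -45 (np.float64(0.0984498568747405), array([-1.02,  0.83,  0.56,  2.34,  1.73,  0.9 ,  1.55]))
   end 90 (np.float64(0.5260683620429858), array([ 0.77,  0.89, -0.57,  1.81, -0.84,  1.22,  0.87]))
   end 135 (np.float64(0.01579285618898507), array([ 0.59,  1.2 , -0.92,  1.15, -0.21,  1.9 ,  0.51]))
real	1m29.532s
user	1m29.829s
sys	0m0.087s
```

```bash
cat > mv.py <<'E'
from plan import *
from h import st
def mv(x,R,long=False,sgn=None):
    o,R0=st()
    v=Rn.from_matrix(R@R0.T).as_rotvec()
    if sgn is not None and np.sign(v@R0[:,2])!=sgn: v=v*(1-2*np.pi/np.linalg.norm(v))
    dx=(x-o["tcp_pos"])/.02; dr=np.degrees(v)/8
    n=max(abs(dx).max(),abs(dr).max())
    print("total T",dx.round(2),"R",dr.round(2),"rows>=",round(n,1))
    return dx,dr,o,R0
def simpath(o,R0,dx,dr,n):
    q=o["joints"];x=o["tcp_pos"]
    for i in range(n):
        x=x+dx*.02/n; R0=Rn.from_rotvec(np.radians(dr*8/n)).as_matrix()@R0
        q,e,er=ik(x,R0,q)
        if i%4==3: print(q.round(2),round(e,4),round(er,3))
E
python3 - <<'E'
from mv import *
x,R=start(60,-1,dz=.09); print("target",x,R[:,1],R[:,2])
dx,dr,o,R0=mv(x,R,sgn=-1); n=24; print((dx/n).round(3),(dr/n).round(3)); simpath(o,R0,dx,dr,n)
E
```

```text
target [0.55408325 0.276037   0.11338045] [-0.0872  0.9962 -0.    ] [ 0.49809886  0.0435999  -0.86602342]
t 6.2 q [-0.063  0.047 -0.55   2.275  1.009  0.418 -2.958] tcp [0.5272 0.1641 0.2508] jaw [ 0.074 -0.997  0.01 ] tz [ 0.617  0.038 -0.786] F [ 0.6 -0.2  1.2] w 0.0853
total T [ 1.34  5.59 -6.87] R [-12.6   -0.92  18.67] rows>= 18.7
[ 0.056  0.233 -0.286] [-0.525 -0.038  0.778]
[-0.06  0.1  -0.58  2.28  1.13  0.39 -2.57] 0.0 0.0
[-0.05  0.16 -0.62  2.27  1.21  0.39 -2.13] 0.0 0.0
[-0.06  0.22 -0.65  2.25  1.24  0.42 -1.66] 0.0 0.0
[-0.08  0.29 -0.69  2.22  1.25  0.47 -1.17] 0.0 0.0
[-0.12  0.35 -0.73  2.19  1.25  0.56 -0.69] 0.0 0.0
[-0.17  0.41 -0.75  2.17  1.28  0.65 -0.23] 0.0 0.0
```

Request:
drive_tool:
  commands:
    - {"tx": 0.056, "ty": 0.233, "tz": -0.2, "rx": -0.525, "ry": -0.038, "rz": 0.778, "grip": -1}
    - {"tx": 0.056, "ty": 0.233, "tz": -0.2, "rx": -0.525, "ry": -0.038, "rz": 0.778, "grip": -1}
    - {"tx": 0.056, "ty": 0.233, "tz": -0.2, "rx": -0.525, "ry": -0.038, "rz": 0.778, "grip": -1}
    - {"tx": 0.056, "ty": 0.233, "tz": -0.2, "rx": -0.525, "ry": -0.038, "rz": 0.778, "grip": -1}
    - {"tx": 0.056, "ty": 0.233, "tz": -0.2, "rx": -0.525, "ry": -0.038, "rz": 0.778, "grip": -1}
    - {"tx": 0.056, "ty": 0.233, "tz": -0.2, "rx": -0.525, "ry": -0.038, "rz": 0.778, "grip": -1}
    - {"tx": 0.056, "ty": 0.233, "tz": -0.2, "rx": -0.525, "ry": -0.038, "rz": 0.778, "grip": -1}
    - {"tx": 0.056, "ty": 0.233, "tz": -0.2, "rx": -0.525, "ry": -0.038, "rz": 0.778, "grip": -1}
    - {"tx": 0.056, "ty": 0.233, "tz": -0.2, "rx": -0.525, "ry": -0.038, "rz": 0.778, "grip": -1}
    - {"tx": 0.056, "ty": 0.233, "tz": -0.2, "rx": -0.525, "ry": -0.038, "rz": 0.778, "grip": -1}

```text
clock: 7.45
tcp_pos: [0.538, 0.2115, 0.2108]
orientation: [2.074, 1.778, 0.762]
contact_force: [-0.3, -1.1, -0.1]
grip_width: 0.0856
```

Run:
```python
from mv import *
x,R=start(60,-1,dz=.13)
dx,dr,o,R0=mv(x,R,sgn=-1); n=14; print((dx/n).round(3),(dr/n).round(3)); simpath(o,R0,dx,dr,n)
```

```text
t 7.45 q [-0.041  0.176 -0.626  2.24   1.136  0.392 -1.78 ] tcp [0.538  0.2115 0.2108] jaw [ 0.815 -0.186  0.549] tz [ 0.573  0.109 -0.813] F [-0.3 -1.1 -0.1] w 0.0856
total T [ 0.81  3.23 -2.87] R [-7.32 -0.54 10.86] rows>= 10.9
[ 0.058  0.23  -0.205] [-0.523 -0.039  0.775]
[-0.04  0.22 -0.69  2.22  1.12  0.44 -1.28] 0.0 0.0
[-0.05  0.27 -0.75  2.18  1.11  0.52 -0.78] 0.0 0.0
[-0.08  0.33 -0.81  2.15  1.13  0.63 -0.31] 0.0 0.0
```

Request:
drive_tool:
  commands:
    - {"tx": 0.058, "ty": 0.23, "tz": -0.2, "rx": -0.523, "ry": -0.039, "rz": 0.775, "grip": -1}
    - {"tx": 0.058, "ty": 0.23, "tz": -0.2, "rx": -0.523, "ry": -0.039, "rz": 0.775, "grip": -1}
    - {"tx": 0.058, "ty": 0.23, "tz": -0.2, "rx": -0.523, "ry": -0.039, "rz": 0.775, "grip": -1}
    - {"tx": 0.058, "ty": 0.23, "tz": -0.2, "rx": -0.523, "ry": -0.039, "rz": 0.775, "grip": -1}
    - {"tx": 0.058, "ty": 0.23, "tz": -0.2, "rx": -0.523, "ry": -0.039, "rz": 0.775, "grip": -1}
    - {"tx": 0.058, "ty": 0.23, "tz": -0.2, "rx": -0.523, "ry": -0.039, "rz": 0.775, "grip": -1}
    - {"tx": 0.058, "ty": 0.23, "tz": -0.2, "rx": -0.523, "ry": -0.039, "rz": 0.775, "grip": -1}
    - {"tx": 0.058, "ty": 0.23, "tz": -0.2, "rx": -0.523, "ry": -0.039, "rz": 0.775, "grip": -1}
    - {"tx": 0.058, "ty": 0.23, "tz": -0.2, "rx": -0.523, "ry": -0.039, "rz": 0.775, "grip": -1}
    - {"tx": 0.058, "ty": 0.23, "tz": -0.2, "rx": -0.523, "ry": -0.039, "rz": 0.775, "grip": -1}

```text
clock: 8.7
tcp_pos: [0.5496, 0.2575, 0.1708]
orientation: [0.555, 2.567, 0.26]
contact_force: [0.4, 0.7, -0.2]
grip_width: 0.0851
```

Request:
drive_tool:
  commands:
    - {"tx": 0.058, "ty": 0.23, "tz": -0.2, "rx": -0.523, "ry": -0.039, "rz": 0.775, "grip": -1}
    - {"tx": 0.058, "ty": 0.23, "tz": -0.2, "rx": -0.523, "ry": -0.039, "rz": 0.775, "grip": -1}
    - {"tx": 0.058, "ty": 0.23, "tz": -0.2, "rx": -0.523, "ry": -0.039, "rz": 0.775, "grip": -1}
    - {"tx": 0.058, "ty": 0.23, "tz": -0.2, "rx": -0.523, "ry": -0.039, "rz": 0.775, "grip": -1}
    - {"tx": 0, "ty": 0, "tz": 0, "rx": 0, "ry": 0, "rz": 0, "grip": -1}

```text
clock: 9.32
tcp_pos: [0.554, 0.2762, 0.1546]
orientation: [-0.107, 2.615, 0.034]
contact_force: [0.7, 0.2, -0.0]
grip_width: 0.0858
```

Run:
```python
from mv import *
from bench import eyes
x,R=start(60,-1)
dx,dr,o,R0=mv(x,R); n=7; print((dx/n).round(3),(dr/n).round(3)); simpath(o,R0,dx,dr,n)
f=eyes.grab_frame("wrist"); cv=__import__("cv2"); cv.imwrite("pics/w1.png",f["frame"])
f=eyes.grab_frame("side"); cv.imwrite("pics/s1.png",f["frame"][200:440,200:520])
```

```text
t 9.32 q [-0.058  0.422 -0.795  2.1    1.214  0.652 -0.073] tcp [0.554  0.2762 0.1546] jaw [-0.083  0.997  0.004] tz [ 0.499  0.045 -0.866] F [ 0.7  0.2 -0. ] w 0.0858
total T [ 0.   -0.01 -6.56] R [-0.03  0.    0.03] rows>= 6.6
[ 0.    -0.001 -0.937] [-0.004  0.001  0.005]
[-0.16  0.48 -0.8   2.19  1.4   0.69 -0.36] 0.0 0.0
```

View pics/w1.png

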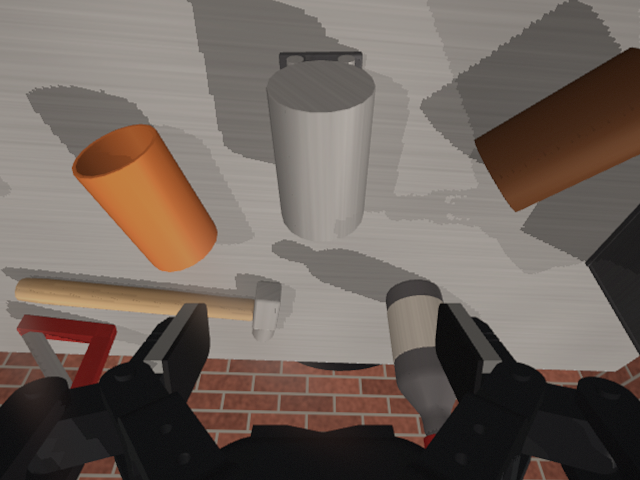

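View pics/s1.png

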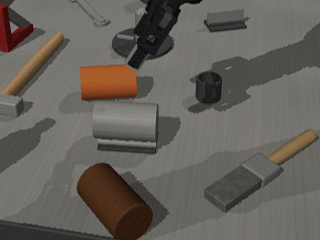

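The wrist picture shows the grey cup (320,150) centred between the fingers at columns 180 and 460. The orange (145,195) and brown (560,130) cups stand clear on either side. I'll descend and grip.

Request:
drive_tool:
  commands:
    - {"tx": 0, "ty": 0, "tz": -0.93, "rx": 0, "ry": 0, "rz": 0, "grip": -1}
    - {"tx": 0, "ty": 0, "tz": -0.93, "rx": 0, "ry": 0, "rz": 0, "grip": -1}
    - {"tx": 0, "ty": 0, "tz": -0.93, "rx": 0, "ry": 0, "rz": 0, "grip": -1}
    - {"tx": 0, "ty": 0, "tz": -0.93, "rx": 0, "ry": 0, "rz": 0, "grip": -1}
    - {"tx": 0, "ty": 0, "tz": -0.93, "rx": 0, "ry": 0, "rz": 0, "grip": -1}
    - {"tx": 0, "ty": 0, "tz": -0.93, "rx": 0, "ry": 0, "rz": 0, "grip": -1}
    - {"tx": 0, "ty": 0, "tz": -0.93, "rx": 0, "ry": 0, "rz": 0, "grip": -1}
    - {"tx": 0, "ty": 0, "tz": 0, "rx": 0, "ry": 0, "rz": 0, "grip": -1}

```text
clock: 10.42
tcp_pos: [0.5537, 0.2748, 0.0235]
orientation: [-0.105, 2.617, 0.032]
contact_force: [-0.8, 0.1, 0.2]
grip_width: 0.086
```

Run:
```python
from mv import *
from bench import eyes
x,R=start(60,-1)
dx,dr,o,R0=mv(x,R)
f=eyes.grab_frame("wrist"); cv=__import__("cv2"); a=f["frame"]
f=eyes.grab_frame("side"); b=cv.resize(f["frame"][220:380,260:420],(480,480)); cv.imwrite("pics/s2.png",np.hstack([cv.resize(a,(320,240)),b[120:360,:]]))
```

```text
t 10.43 q [-0.172  0.662 -0.672  2.159  1.689  0.662 -0.532] tcp [0.5537 0.2748 0.0235] jaw [-0.081  0.997  0.003] tz [ 0.497  0.042 -0.866] F [-0.8  0.1  0.2] w 0.086
total T [ 0.02  0.06 -0.  ] R [-0.02 -0.01  0.05] rows>= 0.1
```

View pics/s2.png

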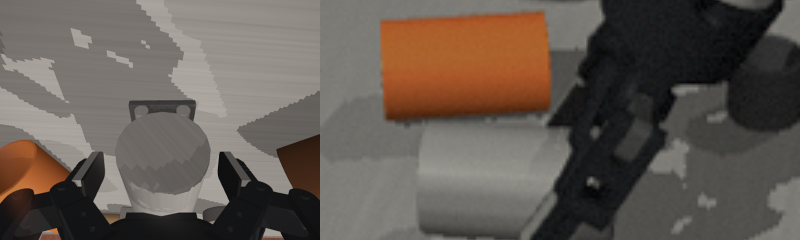

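The fingers straddle the rear part of the cup evenly. I'll close them now.

Request:
drive_tool:
  grip_force: 50
  commands:
    - {"tx": 0, "ty": 0.06, "tz": 0, "rx": 0, "ry": 0, "rz": 0, "grip": 1}
    - {"tx": 0, "ty": 0, "tz": 0, "rx": 0, "ry": 0, "rz": 0, "grip": 1}
    - {"tx": 0, "ty": 0, "tz": 0, "rx": 0, "ry": 0, "rz": 0, "grip": 1}
    - {"tx": 0, "ty": 0, "tz": 0, "rx": 0, "ry": 0, "rz": 0, "grip": 1}
    - {"tx": 0, "ty": 0, "tz": 0, "rx": 0, "ry": 0, "rz": 0, "grip": 1}

```text
clock: 11.15
tcp_pos: [0.5548, 0.2761, 0.0259]
orientation: [-0.105, 2.613, 0.031]
contact_force: [-4.0, -3.8, 8.9]
grip_width: 0.0574
```

Run:
```python
from mv import *
o,R0=st()
```

```text
t 11.15 q [-0.174  0.659 -0.674  2.158  1.687  0.665 -0.53 ] tcp [0.5548 0.2761 0.0259] jaw [-0.081  0.997  0.002] tz [ 0.501  0.042 -0.864] F [-4.  -3.8  8.9] w 0.0574
```

Request:
drive_tool:
  commands:
    - {"tx": 0, "ty": 0, "tz": 0.3, "rx": 0, "ry": 0, "rz": 0, "grip": 1}
    - {"tx": 0, "ty": 0, "tz": 0.7, "rx": 0, "ry": 0, "rz": 0, "grip": 1}
    - {"tx": 0, "ty": 0, "tz": 1, "rx": 0, "ry": 0, "rz": 0, "grip": 1}
    - {"tx": 0, "ty": 0, "tz": 1, "rx": 0, "ry": 0, "rz": 0, "grip": 1}
    - {"tx": 0, "ty": 0, "tz": 1, "rx": 0, "ry": 0, "rz": 0, "grip": 1}
    - {"tx": 0, "ty": 0, "tz": 1, "rx": 0, "ry": 0, "rz": 0, "grip": 1}
    - {"tx": 0, "ty": 0, "tz": 1, "rx": 0, "ry": 0, "rz": 0, "grip": 1}
    - {"tx": 0, "ty": 0, "tz": 1, "rx": 0, "ry": 0, "rz": 0, "grip": 1}
    - {"tx": 0, "ty": 0, "tz": 1, "rx": 0, "ry": 0, "rz": 0, "grip": 1}

```text
clock: 12.28
tcp_pos: [0.5538, 0.2767, 0.1853]
orientation: [-0.107, 2.615, 0.033]
contact_force: [0.5, -0.1, -2.6]
grip_width: 0.0577
```

Run:
```python
from mv import *
from h import cloud
from bench import eyes
import cv2
o,R0=st()
f=eyes.grab_frame("side"); cv2.imwrite("pics/s3.png",f["frame"]); np.savez("/tmp/s3.npz",**f)
for sg in(-1,1):
  for psi in(-90,-60):
    x,R=end(60,np.radians(psi),-1,.12); print(sg,psi,x)
    dx,dr,o,R0=mv(x,R,sgn=sg);n=36; print((dx/n).round(3),(dr/n).round(3)); simpath(o,R0,dx,dr,n)
```

```text
t 12.28 q [-0.039  0.369 -0.809  2.076  1.097  0.661  0.04 ] tcp [0.5538 0.2767 0.1853] jaw [-0.082  0.997  0.003] tz [ 0.499  0.044 -0.866] F [ 0.5 -0.1 -2.6] w 0.0577
-1 -90 [ 0.6        -0.05011955  0.19025   ]
t 12.32 q [-0.038  0.366 -0.81   2.073  1.095  0.662  0.042] tcp [0.5549 0.2778 0.1881] jaw [-0.083  0.997  0.004] tz [ 0.502  0.045 -0.864] F [0.6 0.9 0. ] w 0.0573
total T [  2.25 -16.4    0.11] R [-8.98  8.23  8.23] rows>= 16.4
[ 0.063 -0.456  0.003] [-0.249  0.229  0.229]
[ 0.02  0.34 -0.9   2.02  0.83  0.81  0.44] 0.0 0.0
[ 0.06  0.38 -0.93  1.92  0.72  0.99  0.75] 0.0 0.0
[ 0.06  0.44 -0.93  1.83  0.68  1.19  0.99] 0.0 0.0
[ 0.04  0.49 -0.91  1.74  0.69  1.37  1.18] 0.0 0.0
[-0.    0.55 -0.89  1.68  0.72  1.54  1.36] 0.0 0.0
[-0.04  0.6  -0.86  1.64  0.78  1.68  1.52] 0.0 0.0
[-0.07  0.64 -0.84  1.63  0.84  1.8   1.68] 0.0 0.0
[-0.09  0.68 -0.82  1.65  0.93  1.89  1.82] 0.0 0.0
[-0.13  0.71 -0.75  1.71  1.01  1.92  1.97] 0.0 0.0
-1 -60 [ 0.60930977 -0.047625    0.19025   ]
t 12.32 q [-0.038  0.366 -0.81   2.073  1.095  0.662  0.042] tcp [0.5549 0.2778 0.1881] jaw [-0.
[... 1595 characters left out ...]
1881] jaw [-0.083  0.997  0.004] tz [ 0.502  0.045 -0.864] F [0.6 0.9 0. ] w 0.0573
total T [  2.72 -16.27   0.11] R [ 19.02  -9.9  -18.05] rows>= 19.0
[ 0.076 -0.452  0.003] [ 0.528 -0.275 -0.501]
[-0.03  0.26 -0.82  2.25  1.52  0.56 -0.79] 0.0 0.0
[ 0.01  0.26 -0.95  2.41  1.89  0.79 -1.61] 0.0 0.0
[-1.37  0.51  0.8   2.44  2.55  0.58 -2.85] 0.0109 0.068
[-1.31  0.54  0.63  2.44  2.11  0.77 -2.96] 0.0198 0.124
[-0.18  0.62 -1.29  2.44  1.49  1.92 -2.96] 0.0211 0.131
[ 0.09  0.55 -1.41  2.35  1.48  1.8  -2.96] 0.0379 0.281
[-1.37  1.16  1.35  2.23  0.72  0.17 -2.96] 0.0223 0.211
[-1.28  1.13  1.34  2.23  0.36  0.17 -2.96] 0.0132 0.125
[-1.18  1.05  1.31  2.23  0.05  0.17 -2.96] 0.0043 0.041
```

View pics/s3.png

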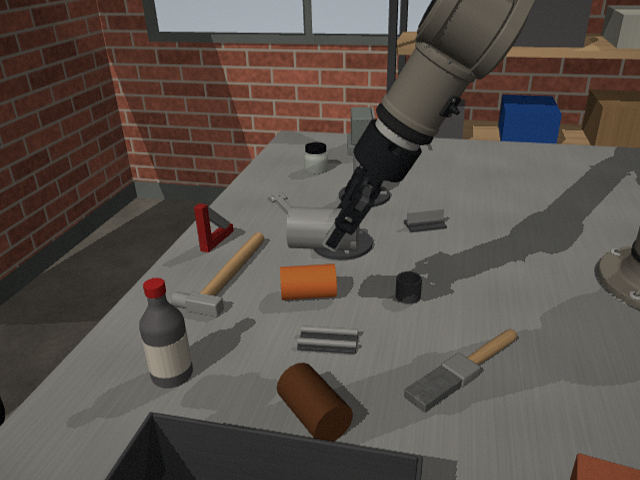

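The cup is held at side (315,228) and the rest is empty. Next I'll turn it over while moving it to the post.

Run:
```python
from mv import *
x,R=end(60,np.radians(-70),-1,.13); print(x)
dx,dr,o,R0=mv(x,R,sgn=-1);n=24; print((dx/n).round(3),(dr/n).round(3)); simpath(o,R0,dx,dr,n)
```

```text
[ 0.60636826 -0.04899665  0.20025   ]
t 12.32 q [-0.038  0.366 -0.81   2.073  1.095  0.662  0.042] tcp [0.5549 0.2778 0.1881] jaw [-0.083  0.997  0.004] tz [ 0.502  0.045 -0.864] F [0.6 0.9 0. ] w 0.0573
total T [  2.57 -16.34   0.61] R [-10.7    6.81  10.05] rows>= 16.3
[ 0.107 -0.681  0.025] [-0.446  0.284  0.419]
[ 0.03  0.35 -0.91  1.99  0.8   0.9   0.61] 0.0 0.0
[ 0.04  0.41 -0.93  1.87  0.75  1.16  1.02] 0.0 0.0
[-0.    0.47 -0.91  1.79  0.8   1.4   1.33] 0.0 0.0
[-0.05  0.52 -0.89  1.78  0.89  1.58  1.6 ] 0.0 0.0
[-0.08  0.56 -0.87  1.84  1.01  1.7   1.85] 0.0 0.0
[-0.08  0.59 -0.86  1.96  1.16  1.76  2.07] 0.0 0.0
```

Request:
drive_tool:
  commands:
    - {"tx": 0.107, "ty": -0.5, "tz": 0.15, "rx": -0.446, "ry": 0.284, "rz": 0.419, "grip": 1}
    - {"tx": 0.107, "ty": -0.68, "tz": 0.15, "rx": -0.446, "ry": 0.284, "rz": 0.419, "grip": 1}
    - {"tx": 0.107, "ty": -0.68, "tz": 0.15, "rx": -0.446, "ry": 0.284, "rz": 0.419, "grip": 1}
    - {"tx": 0.107, "ty": -0.68, "tz": 0.15, "rx": -0.446, "ry": 0.284, "rz": 0.419, "grip": 1}
    - {"tx": 0.107, "ty": -0.68, "tz": 0.15, "rx": -0.446, "ry": 0.284, "rz": 0.419, "grip": 1}
    - {"tx": 0.107, "ty": -0.68, "tz": 0.1, "rx": -0.446, "ry": 0.284, "rz": 0.419, "grip": 1}
    - {"tx": 0.107, "ty": -0.68, "tz": 0.1, "rx": -0.446, "ry": 0.284, "rz": 0.419, "grip": 1}
    - {"tx": 0.107, "ty": -0.68, "tz": 0.1, "rx": -0.446, "ry": 0.284, "rz": 0.419, "grip": 1}
    - {"tx": 0.107, "ty": -0.68, "tz": 0, "rx": -0.446, "ry": 0.284, "rz": 0.419, "grip": 1}
    - {"tx": 0.107, "ty": -0.68, "tz": 0, "rx": -0.446, "ry": 0.284, "rz": 0.419, "grip": 1}

```text
clock: 13.58
tcp_pos: [0.5756, 0.1439, 0.2051]
orientation: [-1.181, 2.778, -0.612]
contact_force: [0.8, -0.2, -1.6]
grip_width: 0.0576
```

Run:
```python
from mv import *
x,R=end(60,np.radians(-70),-1,.13)
dx,dr,o,R0=mv(x,R,sgn=-1);n=14; print((dx/n).round(3),(dr/n).round(3)); simpath(o,R0,dx,dr,n)
```

```text
t 13.57 q [ 0.112  0.51  -0.9    1.825  0.854  1.23   1.234] tcp [0.5756 0.1439 0.2051] jaw [-0.679  0.627 -0.382] tz [ 0.208 -0.335 -0.919] F [ 0.8 -0.2 -1.6] w 0.0576
total T [ 1.54 -9.64 -0.24] R [-6.2   3.97  5.85] rows>= 9.6
[ 0.11  -0.689 -0.017] [-0.443  0.284  0.418]
[-0.02  0.49 -0.92  1.77  0.83  1.52  1.48] 0.0 0.0
[-0.06  0.54 -0.9   1.79  0.95  1.66  1.73] 0.0 0.0
[-0.07  0.58 -0.88  1.89  1.09  1.75  1.96] 0.0 0.0
```

Request:
drive_tool:
  commands:
    - {"tx": 0.11, "ty": -0.69, "tz": 0, "rx": -0.443, "ry": 0.284, "rz": 0.418, "grip": 1}
    - {"tx": 0.11, "ty": -0.69, "tz": 0, "rx": -0.443, "ry": 0.284, "rz": 0.418, "grip": 1}
    - {"tx": 0.11, "ty": -0.69, "tz": 0, "rx": -0.443, "ry": 0.284, "rz": 0.418, "grip": 1}
    - {"tx": 0.11, "ty": -0.69, "tz": 0, "rx": -0.443, "ry": 0.284, "rz": 0.418, "grip": 1}
    - {"tx": 0.11, "ty": -0.69, "tz": 0, "rx": -0.443, "ry": 0.284, "rz": 0.418, "grip": 1}
    - {"tx": 0.11, "ty": -0.69, "tz": 0, "rx": -0.443, "ry": 0.284, "rz": 0.418, "grip": 1}
    - {"tx": 0.11, "ty": -0.69, "tz": 0, "rx": -0.443, "ry": 0.284, "rz": 0.418, "grip": 1}
    - {"tx": 0.11, "ty": -0.69, "tz": 0, "rx": -0.443, "ry": 0.284, "rz": 0.418, "grip": 1}
    - {"tx": 0.11, "ty": -0.69, "tz": 0, "rx": -0.443, "ry": 0.284, "rz": 0.418, "grip": 1}
    - {"tx": 0.11, "ty": -0.69, "tz": 0, "rx": -0.443, "ry": 0.284, "rz": 0.418, "grip": 1}

```text
clock: 14.82
tcp_pos: [0.5978, 0.0063, 0.205]
orientation: [1.794, -1.794, 1.016]
contact_force: [0.9, -0.9, -2.7]
grip_width: 0.0575
```

Run:
```python
from mv import *
x,R=end(60,np.radians(-70),-1,.13)
dx,dr,o,R0=mv(x,R,sgn=-1);n=5; print((dx/n).round(3),(dr/n).round(3)); simpath(o,R0,dx,dr,n)
```

```text
t 14.82 q [ 0.049  0.628 -0.791  1.853  1.16   1.562  1.914] tcp [0.5978 0.0063 0.205 ] jaw [-0.974 -0.091 -0.207] tz [ 0.207 -0.729 -0.653] F [ 0.9 -0.9 -2.7] w 0.0575
total T [ 0.43 -2.77 -0.24] R [-1.77  1.13  1.66] rows>= 2.8
[ 0.085 -0.553 -0.047] [-0.355  0.226  0.333]
[-0.1   0.57 -0.82  1.93  1.13  1.73  2.04] 0.0 0.0
```

Request:
drive_tool:
  commands:
    - {"tx": 0.085, "ty": -0.55, "tz": -0.04, "rx": -0.355, "ry": 0.226, "rz": 0.333, "grip": 1}
    - {"tx": 0.085, "ty": -0.55, "tz": -0.04, "rx": -0.355, "ry": 0.226, "rz": 0.333, "grip": 1}
    - {"tx": 0.085, "ty": -0.55, "tz": -0.04, "rx": -0.355, "ry": 0.226, "rz": 0.333, "grip": 1}
    - {"tx": 0.085, "ty": -0.55, "tz": -0.04, "rx": -0.355, "ry": 0.226, "rz": 0.333, "grip": 1}
    - {"tx": 0.085, "ty": -0.55, "tz": -0.04, "rx": -0.355, "ry": 0.226, "rz": 0.333, "grip": 1}
    - {"tx": 0, "ty": 0, "tz": 0, "rx": 0, "ry": 0, "rz": 0, "grip": 1}

```text
clock: 15.58
tcp_pos: [0.6057, -0.0491, 0.2005]
orientation: [1.894, -1.33, 1.093]
contact_force: [-0.8, 0.1, -1.9]
grip_width: 0.058
```

```bash
cat > look.py <<'E'
from mv import *
from h import cloud
from bench import eyes,spotter
import cv2,sys
tag=sys.argv[1]
o,R0=st()
for n in("side","top"):
    f=eyes.grab_frame(n); np.savez(f"/tmp/{n}_{tag}.npz",**f)
    cv2.imwrite(f"pics/{n}_{tag}.png",f["frame"])
    for dct in spotter.masks_of(n,"cup_center"): 
        m=cv2.erode(dct["mask"].astype(np.uint8),np.ones((3,3)))>0
        q=cloud(f)[m]; q=q[~np.isnan(q[:,0])]
        print(n,round(dct["confidence"],2),(np.array(dct["position"])*[640,480]).round(),m.sum(),np.median(q,0).round(3),np.percentile(q,2,0).round(3),np.percentile(q,98,0).round(3))
E
python3 look.py A; python3 -c "
import cv2,numpy as np
a=cv2.imread('pics/side_A.png')[90:290,240:500];b=cv2.imread('pics/top_A.png')[150:350,270:530]
cv2.imwrite('pics/A.png',np.hstack([cv2.resize(a,(400,308)),cv2.resize(b,(400,308))]))"
```

```text
t 15.57 q [ 0.041  0.657 -0.728  1.951  1.346  1.601  2.131] tcp [ 0.6057 -0.0491  0.2005] jaw [-0.94  -0.34  -0.001] tz [ 0.295 -0.814 -0.501] F [-0.8  0.1 -1.9] w 0.058
side 0.9 [345. 165.] 766 [ 0.594 -0.009  0.175] [ 0.571 -0.027  0.148] [ 0.621 -0.003  0.202]
side 0.7 [314. 404.] 3376 [0.537 0.452 0.049] [0.497 0.403 0.01 ] [0.589 0.482 0.058]
side 0.64 [305. 283.] 1699 [0.617 0.178 0.044] [0.573 0.149 0.014] [0.659 0.198 0.057]
top 0.75 [367. 233.] 737 [ 0.598 -0.03   0.239] [ 0.575 -0.057  0.186] [ 0.626 -0.005  0.242]
top 0.68 [276. 230.] 369 [0.646 0.163 0.053] [0.625 0.138 0.04 ] [0.669 0.19  0.059]
top 0.58 [164. 270.] 865 [0.544 0.425 0.053] [0.505 0.386 0.006] [0.585 0.465 0.059]
```

View pics/A.png

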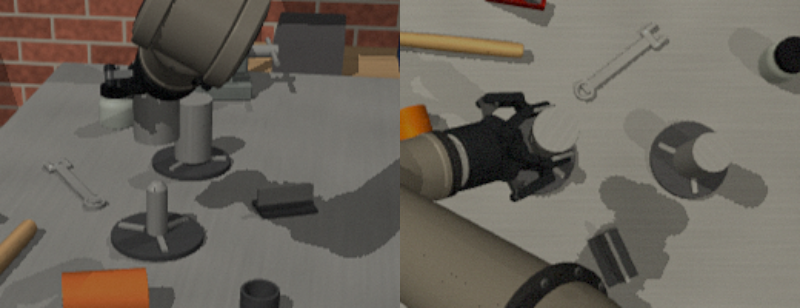

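```bash
cat > cupfit.py <<'E'
import sys,numpy as np,cv2
from h import cloud
from scipy.optimize import least_squares
tag=sys.argv[1]; zlo,zhi=float(sys.argv[2]),float(sys.argv[3])
for n in("side","top"):
    f=dict(np.load(f"/tmp/{n}_{tag}.npz")); W=cloud(f); fr=f["frame"].astype(int)
    m=(abs(W[...,0]-.6)<.045)&(abs(W[...,1]+.03)<.045)&(W[...,2]>zlo)&(W[...,2]<zhi+.01)&(fr.min(-1)>75)&(fr.max(-1)-fr.min(-1)<25)
    m=cv2.erode(m.astype(np.uint8),np.ones((3,3)))>0
    q=W[m]; top=q[q[:,2]>zhi-.004]; w=q[(q[:,2]<zhi-.008)]
    print(n,"top n",len(top), top.mean(0).round(4) if len(top) else '', "range",*(np.percentile(top,[1,99],0).round(4) if len(top) else ''))
    if len(top)>30: A=np.c_[top[:,:2],np.ones(len(top))]; print("  top slope",np.linalg.lstsq(A,top[:,2],rcond=None)[0][:2].round(3))
    if len(w)>40:
        z0=(zlo+zhi)/2
        s=least_squares(lambda p:np.hypot(w[:,0]-p[0]-p[2]*(w[:,2]-z0),w[:,1]-p[1]-p[3]*(w[:,2]-z0))-.029,[.6,-.03,0,0],loss="soft_l1",f_scale=.001)
        print("  wall",len(w),s.x.round(4),abs(s.fun).mean().round(4))
E
python3 cupfit.py A .14 .240
```

```text
side top n 0  range
  wall 145 [ 0.6004 -0.0341  0.0634  0.0118] 0.0012
top top n 585 [ 0.6022 -0.033   0.2397] range [ 0.5765 -0.0586  0.2365] [ 0.6278 -0.0089  0.2426]
  top slope [-0.005 -0.002]
```

Over the post, the cup's top disc is at (0.602, -0.034, 0.240) and upright, against the post at (0.6015, -0.032). I'll lower it now.

Request:
drive_tool:
  commands:
    - {"tx": 0, "ty": 0.08, "tz": -0.5, "rx": 0, "ry": 0, "rz": 0, "grip": 1}
    - {"tx": 0, "ty": 0, "tz": -0.6, "rx": 0, "ry": 0, "rz": 0, "grip": 1}
    - {"tx": 0, "ty": 0, "tz": -0.6, "rx": 0, "ry": 0, "rz": 0, "grip": 1}
    - {"tx": 0, "ty": 0, "tz": -0.6, "rx": 0, "ry": 0, "rz": 0, "grip": 1}
    - {"tx": 0, "ty": 0, "tz": -0.6, "rx": 0, "ry": 0, "rz": 0, "grip": 1}
    - {"tx": 0, "ty": 0, "tz": -0.6, "rx": 0, "ry": 0, "rz": 0, "grip": 1}

```text
clock: 16.52
tcp_pos: [0.6062, -0.047, 0.1306]
orientation: [1.894, -1.33, 1.095]
contact_force: [-0.0, -0.0, -2.5]
grip_width: 0.0573
```

```bash
python3 look.py B; python3 cupfit.py B .075 .170
```

```text
t 16.52 q [ 0.008  0.778 -0.689  1.963  1.406  1.589  2.013] tcp [ 0.6062 -0.047   0.1306] jaw [-0.94  -0.34  -0.002] tz [ 0.295 -0.814 -0.5  ] F [-0.  -0.  -2.5] w 0.0573
side 0.96 [341. 206.] 605 [ 0.598 -0.007  0.101] [ 0.574 -0.02   0.076] [ 0.621 -0.001  0.129]
side 0.72 [307. 282.] 1628 [0.616 0.178 0.044] [0.574 0.15  0.015] [0.658 0.197 0.057]
side 0.69 [315. 404.] 3309 [0.537 0.452 0.049] [0.496 0.402 0.011] [0.588 0.482 0.058]
top 0.97 [364. 240.] 540 [ 0.598 -0.028  0.168] [ 0.575 -0.052  0.131] [ 0.624 -0.006  0.171]
top 0.87 [164. 271.] 870 [0.542 0.425 0.053] [0.503 0.387 0.033] [0.583 0.465 0.059]
top 0.61 [277. 233.] 486 [0.638 0.161 0.053] [0.611 0.136 0.041] [0.667 0.188 0.059]
side top n 0  range
  wall 115 [ 0.5986 -0.0302 -0.03    0.0764] 0.0011
top top n 450 [ 0.6008 -0.0329  0.1685] range [ 0.5753 -0.0572  0.1661] [ 0.628  -0.0076  0.172 ]
  top slope [-0.009 -0.006]
```

Request:
drive_tool:
  commands:
    - {"tx": 0, "ty": 0, "tz": -0.5, "rx": 0, "ry": 0, "rz": 0, "grip": 1}
    - {"tx": 0, "ty": 0, "tz": -0.5, "rx": 0, "ry": 0, "rz": 0, "grip": 1}
    - {"tx": 0, "ty": 0, "tz": -0.5, "rx": 0, "ry": 0, "rz": 0, "grip": 1}
    - {"tx": 0, "ty": 0, "tz": -0.5, "rx": 0, "ry": 0, "rz": 0, "grip": 1}
    - {"tx": 0, "ty": 0, "tz": -0.5, "rx": 0, "ry": 0, "rz": 0, "grip": 1}
    - {"tx": 0, "ty": 0, "tz": -0.1, "rx": 0, "ry": 0, "rz": 0, "grip": 1}

```text
clock: 17.48
tcp_pos: [0.6059, -0.0471, 0.0786]
orientation: [1.894, -1.329, 1.094]
contact_force: [0.3, -0.7, -1.4]
grip_width: 0.0572
```

Request:
drive_tool:
  commands:
    - {"tx": 0, "ty": 0, "tz": -0.1, "rx": 0, "ry": 0, "rz": 0, "grip": 1}
    - {"tx": 0, "ty": 0, "tz": -0.1, "rx": 0, "ry": 0, "rz": 0, "grip": 1}
    - {"tx": 0, "ty": 0, "tz": -0.05, "rx": 0, "ry": 0, "rz": 0, "grip": 1}

```text
clock: 17.85
tcp_pos: [0.6063, -0.047, 0.0747]
orientation: [1.894, -1.331, 1.095]
contact_force: [0.4, 0.4, -2.3]
grip_width: 0.0574
```

```bash
python3 look.py C; python3 cupfit.py C .02 .111
```

```text
t 17.85 q [-0.016  0.876 -0.655  1.96   1.456  1.579  1.929] tcp [ 0.6063 -0.047   0.0747] jaw [-0.94  -0.34  -0.002] tz [ 0.296 -0.814 -0.5  ] F [ 0.4  0.4 -2.3] w 0.0574
side 0.79 [308. 282.] 1659 [0.616 0.178 0.043] [0.573 0.15  0.014] [0.658 0.197 0.057]
side 0.76 [315. 401.] 3310 [0.537 0.452 0.049] [0.497 0.405 0.012] [0.589 0.482 0.058]
side 0.62 [342. 229.] 491 [ 0.597 -0.007  0.043] [ 0.574 -0.022  0.021] [ 0.621 -0.001  0.07 ]
top 0.89 [277. 234.] 618 [0.632 0.16  0.053] [0.599 0.133 0.04 ] [0.666 0.188 0.059]
top 0.83 [162. 271.] 919 [0.542 0.425 0.053] [0.502 0.387 0.022] [0.584 0.465 0.059]
top 0.76 [361. 244.] 477 [ 0.598 -0.028  0.113] [ 0.576 -0.055  0.074] [ 0.625 -0.005  0.116]
side top n 1 [ 0.6254 -0.0313  0.1112] range [ 0.6254 -0.0313  0.1112] [ 0.6254 -0.0313  0.1112]
  wall 97 [ 0.6011 -0.0291  0.042   0.1079] 0.0013
top top n 420 [ 0.6026 -0.0323  0.1129] range [ 0.5758 -0.0565  0.109 ] [ 0.6273 -0.0083  0.1167]
  top slope [-0.018 -0.008]
```

Top at about 0.113 m, so the rim is roughly 4 mm above the ribs. I'll keep lowering gently until it touches.

Request:
drive_tool:
  commands:
    - {"tx": 0, "ty": 0, "tz": -0.07, "rx": 0, "ry": 0, "rz": 0, "grip": 1}
    - {"tx": 0, "ty": 0, "tz": -0.07, "rx": 0, "ry": 0, "rz": 0, "grip": 1}
    - {"tx": 0, "ty": 0, "tz": 0, "rx": 0, "ry": 0, "rz": 0, "grip": 1}

```text
clock: 18.42
tcp_pos: [0.6061, -0.0471, 0.0715]
orientation: [1.894, -1.33, 1.095]
contact_force: [0.6, 0.5, -2.4]
grip_width: 0.0574
```

Request:
drive_tool:
  commands:
    - {"tx": 0, "ty": 0, "tz": -0.05, "rx": 0, "ry": 0, "rz": 0, "grip": 1}
    - {"tx": 0, "ty": 0, "tz": 0, "rx": 0, "ry": 0, "rz": 0, "grip": 1}

```text
clock: 18.68
tcp_pos: [0.6062, -0.0471, 0.0706]
orientation: [1.894, -1.33, 1.095]
contact_force: [-0.9, -0.9, -1.8]
grip_width: 0.0572
```

Request:
drive_tool:
  commands:
    - {"tx": 0, "ty": 0, "tz": -0.05, "rx": 0, "ry": 0, "rz": 0, "grip": 1}
    - {"tx": 0, "ty": 0, "tz": 0, "rx": 0, "ry": 0, "rz": 0, "grip": 1}

```text
clock: 18.92
tcp_pos: [0.6063, -0.0471, 0.07]
orientation: [1.893, -1.33, 1.096]
contact_force: [-0.6, 0.7, -0.0]
grip_width: 0.0575
```

Request:
drive_tool:
  commands:
    - {"tx": 0, "ty": 0, "tz": -0.05, "rx": 0, "ry": 0, "rz": 0, "grip": 1}
    - {"tx": 0, "ty": 0, "tz": 0, "rx": 0, "ry": 0, "rz": 0, "grip": 1}

```text
clock: 19.18
tcp_pos: [0.6063, -0.0473, 0.0699]
orientation: [1.892, -1.33, 1.097]
contact_force: [-2.6, 1.0, 5.5]
grip_width: 0.0575
```

Contact: the vertical force rose from about -2 N to +5.5 N, so the rim is on the ribs. I'll release.

Request:
drive_tool:
  commands:
    - {"tx": 0, "ty": 0, "tz": 0, "rx": 0, "ry": 0, "rz": 0, "grip": -1}
    - {"tx": 0, "ty": 0, "tz": 0, "rx": 0, "ry": 0, "rz": 0, "grip": -1}
    - {"tx": 0, "ty": 0, "tz": 0, "rx": 0, "ry": 0, "rz": 0, "grip": -1}
    - {"tx": 0, "ty": 0, "tz": 0, "rx": 0, "ry": 0, "rz": 0, "grip": -1}
    - {"tx": 0, "ty": 0, "tz": 0, "rx": 0, "ry": 0, "rz": 0, "grip": -1}

```text
clock: 19.8
tcp_pos: [0.6062, -0.0471, 0.0687]
orientation: [1.894, -1.33, 1.095]
contact_force: [-0.6, -0.5, 0.3]
grip_width: 0.0853
```

```bash
python3 look.py D; python3 cupfit.py D .02 .111;  python3 -c "
import cv2,numpy as np
a=cv2.imread('pics/side_D.png')[140:290,270:465];b=cv2.imread('pics/top_D.png')[175:325,300:495]
cv2.imwrite('pics/D.png',np.hstack([cv2.resize(a,(400,308)),cv2.resize(b,(400,308))]))"
```

```text
t 19.8 q [-0.018  0.887 -0.651  1.959  1.461  1.577  1.92 ] tcp [ 0.6062 -0.0471  0.0687] jaw [-0.94  -0.34  -0.002] tz [ 0.295 -0.814 -0.5  ] F [-0.6 -0.5  0.3] w 0.0853
side 0.83 [305. 281.] 1721 [0.617 0.178 0.044] [0.574 0.148 0.012] [0.659 0.197 0.057]
side 0.69 [313. 405.] 3338 [0.537 0.452 0.049] [0.497 0.403 0.012] [0.589 0.482 0.058]
side 0.65 [342. 232.] 421 [ 0.597 -0.007  0.037] [ 0.574 -0.021  0.017] [ 0.62  -0.001  0.061]
top 0.96 [162. 271.] 915 [0.543 0.425 0.053] [0.501 0.386 0.01 ] [0.587 0.465 0.059]
top 0.85 [278. 233.] 594 [0.634 0.16  0.054] [0.601 0.133 0.041] [0.666 0.188 0.06 ]
top 0.71 [376. 248.] 348 [ 0.609 -0.067  0.009] [ 0.557 -0.088  0.005] [0.656 0.005 0.014]
top 0.64 [359. 244.] 556 [ 0.597 -0.028  0.108] [ 0.574 -0.055  0.036] [ 0.624 -0.005  0.112]
side top n 2 [ 0.6245 -0.0268  0.1079] range [ 0.624  -0.029   0.1079] [ 0.625  -0.0246  0.108 ]
top top n 308 [ 0.6007 -0.0332  0.109 ] range [ 0.5761 -0.0572  0.107 ] [ 0.6257 -0.0086  0.1124]
  top slope [-0.006  0.003]
```

View pics/D.png

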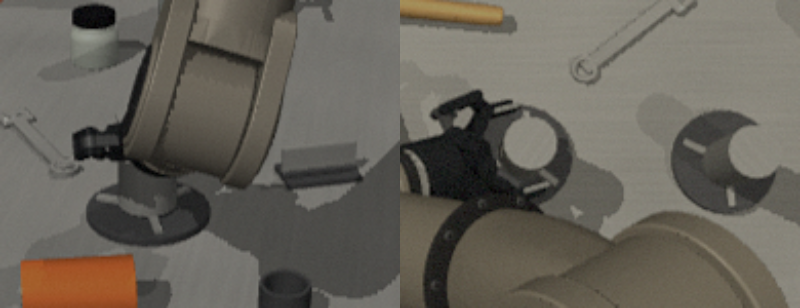

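The cup is free and seated: top at 0.109 m, level, at (0.601, -0.033). I'll back straight out along the tool axis.

Request:
drive_tool:
  commands:
    - {"tx": -0.15, "ty": 0.41, "tz": 0.25, "rx": 0, "ry": 0, "rz": 0, "grip": -1}
    - {"tx": -0.3, "ty": 0.81, "tz": 0.5, "rx": 0, "ry": 0, "rz": 0, "grip": -1}
    - {"tx": -0.3, "ty": 0.81, "tz": 0.5, "rx": 0, "ry": 0, "rz": 0, "grip": -1}
    - {"tx": -0.3, "ty": 0.81, "tz": 0.5, "rx": 0, "ry": 0, "rz": 0, "grip": -1}
    - {"tx": -0.3, "ty": 0.81, "tz": 0.5, "rx": 0, "ry": 0, "rz": 0, "grip": -1}
    - {"tx": -0.3, "ty": 0.81, "tz": 0.7, "rx": 0, "ry": 0, "rz": 0, "grip": -1}
    - {"tx": -0.3, "ty": 0.5, "tz": 1, "rx": 0, "ry": 0, "rz": 0, "grip": -1}
    - {"tx": -0.3, "ty": 0.5, "tz": 1, "rx": 0, "ry": 0, "rz": 0, "grip": -1}
    - {"tx": 0, "ty": 0, "tz": 0, "rx": 0, "ry": 0, "rz": 0, "grip": -1}

```text
clock: 21.12
tcp_pos: [0.5615, 0.0635, 0.1698]
orientation: [1.895, -1.332, 1.098]
contact_force: [0.4, 1.2, -0.5]
grip_width: 0.0851
```

```bash
python3 look.py E; python3 cupfit.py E .02 .111;  python3 - <<'E'
import cv2,numpy as np
from h import cloud
f=dict(np.load("/tmp/top_E.npz"));W=cloud(f)
m=(abs(W[...,0]-.59)<.05)&(abs(W[...,1]+.275)<.05)&(W[...,2]>.1)&(W[...,2]<.12); print("cup2 top now",W[m].mean(0).round(4))
f=dict(np.load("/tmp/top0.npz"));W=cloud(f)
m=(abs(W[...,0]-.59)<.05)&(abs(W[...,1]+.275)<.05)&(W[...,2]>.1)&(W[...,2]<.12); print("cup2 top before",W[m].mean(0).round(4))
a=cv2.imread('pics/side_E.png')[140:290,270:465];b=cv2.imread('pics/top_E.png')[175:325,300:495]
cv2.imwrite('pics/E.png',np.hstack([cv2.resize(a,(400,308)),cv2.resize(b,(400,308))]))
E
```

```text
t 21.12 q [-0.146  0.752 -0.777  1.921  1.242  1.731  1.965] tcp [0.5615 0.0635 0.1698] jaw [-0.94  -0.341 -0.005] tz [ 0.298 -0.813 -0.501] F [ 0.4  1.2 -0.5] w 0.0851
side 0.69 [305. 280.] 1658 [0.616 0.178 0.044] [0.573 0.15  0.014] [0.658 0.198 0.057]
side 0.59 [343. 220.] 1197 [ 0.595 -0.008  0.068] [ 0.572 -0.026  0.019] [ 0.621 -0.001  0.109]
top 0.86 [359. 245.] 552 [ 0.596 -0.029  0.108] [ 0.573 -0.055  0.041] [ 0.623 -0.005  0.112]
top 0.61 [170. 263.] 371 [0.561 0.41  0.054] [0.547 0.383 0.004] [0.586 0.453 0.059]
top 0.61 [274. 230.] 354 [0.647 0.161 0.053] [0.585 0.123 0.015] [0.669 0.19  0.059]
top 0.41 [471. 249.] 776 [ 0.589 -0.264  0.107] [ 0.565 -0.299  0.029] [ 0.615 -0.247  0.112]
side top n 120 [ 0.6021 -0.0174  0.1083] range [ 0.5822 -0.0349  0.1071] [ 0.6214 -0.0016  0.1097]
  top slope [0.011 0.008]
  wall 636 [ 0.5993 -0.0327 -0.0012  0.0019] 0.0012
top top n 287 [ 0.6003 -0.0325  0.109 ] range [ 0.5764 -0.0572  0.1071] [ 0.6258 -0.0084  0.1124]
  top slope [-0.008 -0.002]
cup2 top now [ 0.5923 -0.2741  0.1081]
cup2 top before [ 0.5923 -0.2741  0.108 ]
```

View pics/E.png

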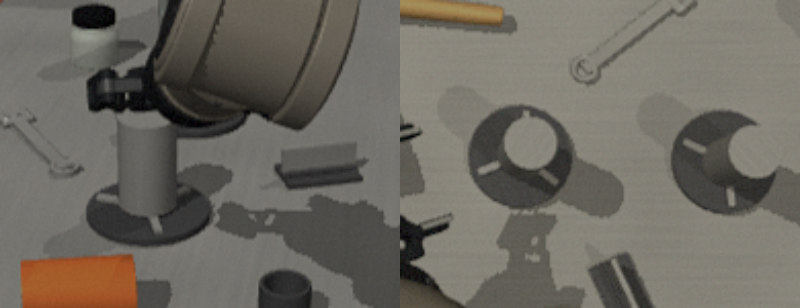

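The cup stands upright on the post (top view 359,245), the gripper is well clear, and the other cup hasn't moved. I'll hand in the job.

```bash
python3 -c "
from bench import workorder
print(workorder.hand_in())"
```

```text
the job is handed in; nothing more can be done
None
```

The metal cup is upside down on the bare post, fully seated and released, and I handed the job in at about 21 s of the 40 s limit. I gripped it near its closed end, turned it over in the air, and lowered it until the vertical force showed the rim was on the ribs. Then I let go and backed straight out.

**Last checks:**
- **Seating:** the cup's closed end measures 0.109 m (top camera) and 0.108 m (side camera) above the table. That matches a seated cup. It stands level.
- **Centring:** its axis is within about 2 mm of the post's.
- **Other cup:** its top measures the same as at the start, within 0.1 mm.
- **Clearance:** the gripper is open and clear of everything.

**What disagreed:** at first I tilted the tool too far, and the arm reached a joint limit without touching anything, so I replanned with less tilt. While the hand partly hid the cup, fits to the little of its side that showed suggested a tilt of up to about 0.1 rad. The fit after release showed it upright, within 0.01 rad.

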